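# Close the sliding divider up on the storage box

## Task

Close the sliding divider up on the grey storage box: lift the divider's red release bar and keep it up while you slide the divider over, pushing the box until it stands square and right up against the fixed end plate. Then let the bar down and let the divider catch in the nearest notch, so that it is locked less than 3 cm from the box. Go gently: the box is full of glass ornaments and must not be squeezed hard, the latch must not be forced against the notches, and everything else on the shelf is left alone.

Things in the scene. Friction and masses are not known exactly. Their poses are not given: they have to be found in the camera images.
- rail: low aluminium rail fixed to the shelf, 580 long, 50 wide; origin: centre of its underside. It runs along its own y (+y from divider to end plate); the box stands on its -x side. A dark rack of upright teeth along its middle has a notch every 25 mm, each 10 wide, 9.5 deep. Where the notches fall differs from start to start by up to a pitch and is not given: see or feel it
- divider (a joint): how far (m) the sliding divider stands along the rail, growing towards the end plate (-0.02 to 0.40). The divider is a white upright steel plate across the rail, 176 deep along the rail's x, 4 thick, 118 high, on a grey shoe that slides on the rail against about 2 N of friction
- divider_face (a point): point on the divider's face that looks to the box (that face looks along the rail's +y), at the middle of the plate's depth, 62 above the shelf; turned like the rail
- release_bar (a joint): how far (m) the release bar is raised: 0 = fully down, its 7 mm wide flat latch blade in a notch (locked, about 3 mm of play along the rail); 0.0085 = blade resting on top of a tooth (not locked); from 0.010 clear of the teeth; 0.017 upper stop. Spring and weight pull it down with 4.5 N (bottom) to 6.5 N (top); let go, it drops by itself. It may start on a tooth or in a notch
- bar_grip (a point): centre of the release bar's red grip: a level round bar, 14 in diameter, 110 long, along the rail's x axis, right above the divider plate; 150 above the shelf when the bar is down, moving straight up with it. The plate's top edge is 32 below it when down and is thinner than the grip; the box's top is 45 below it. Turned like the rail
- storage_box: grey plastic storage box, darker lid, two blue snap latches on its +x and -x sides: 150 along its own y, 150 along its own x (165 over the latches), 105 high, 0.5 to 1 kg; origin: centre of its underside. Loose on the shelf between divider and end plate, a few cm short of the end plate and a little askew; slides against 2 to 7 N
- endstop: the fixed end plate, a white plate like the divider's, clamped on the rail near its +y end; turned like the rail; origin on the rail's centre line at shelf height, in the plane of the face that the box shall stand against (it looks to -y, reaches from 24 to 200 mm along -x of the origin, 118 high)
- torch: small aluminium torch lying in front of the row, 124 long, 33 thick; origin on its underside near the middle; leave alone
- bulb: glass light bulb, 60 in diameter, 108 long, standing cap down in a cardboard holder 75 square and 45 high; origin at its lowest point; leave alone
- shoehorn: stainless steel shoehorn lying flat, 195 long, 45 wide; origin at its middle; leave alone
- hanger1: lowest of three blue plastic hangers lying in a pile, each 390 wide and 8 thick; origin at the middle of its bottom bar, underside; leave alone
- hanger2: middle hanger of the pile; leave alone
- hanger3: top hanger of the pile; leave alone
There are look-alikes about, which are no part of the job. Leave any yellow look-alike of the endstop alone.

How it is judged:
By the outcome, as a careful person would: the job done as asked, in the order asked, and still so for the second after the job is handed in, with the robot touching nothing.
It also fails if it takes over 40 s, if anything falls off the work surface, if the arm or the gripper's body presses on something with over 40 N, if the wrist force passes 120 N, or if a joint passes its speed limit or range.

## Robot

A 7-joint arm with a two-finger parallel gripper is mounted at the origin on the work surface. World frame = base frame: x ahead of the robot, y to its left, z up, the work surface at z = 0. Lengths are in m, angles in rad, forces in N, time in s.
With the tool pointing down it reaches from about 0.4 to 0.85 m from the base axis. Payload 4.5 kg.
Tool frame: the origin (TCP) lies on the centre line of the jaws, within the pads' length; the fingertips stand 8 mm ahead of it and the grasp point (between the pads) lies 11 mm behind it; z points along the fingers, x is the direction in which the jaws open and shut, and the axes are right-handed (so a half turn about z gives the same grasp; the last joint's range is limited). The gripper opens to 88 mm and grips with 3 to 60 N. Pads are 18 mm wide; open, the fingers measure 123 mm over their backs; the gripper's body (75 mm by 187 mm) begins 45 mm behind the grasp point.
Start: joints at [-1.098, 0.689, -0.195, 1.565, 0.157, 0.902, -0.215], TCP at [0.266, 0.566, 0.247] pointing down, gripper open.
Joint ranges: [-3.01, 3.01], [-0.46, 2.08], [-1.47, 1.51], [0.13, 2.56], [-1, 4.14], [0.04, 2.09], [-2.66, 2.66]. Speed limits (rad/s): [2.57, 2.57, 3.14, 3.14, 3.14, 3.14, 3.14].

## Interface

Orientations are given as a unit quaternion [x, y, z, w].
In Python, from plant import r gives the robot as it stands.
- The arm moves only by the shell command python3 -m pendant 'ROWS' [FORCE]. ROWS is JSON, a list of rows, each a list of 3 entries, a list of its own where there are three numbers: the turn, a rotation vector about the tool's x, y, z in rad, then the shift along the tool's x, y, z in m, then the opening, from 0 (shut) to 1 (fully open). In form: [[[wx, wy, wz], [tx, ty, tz], claw], ...]. A call has 1 to 10 rows; each row is the pose to reach, as a shift and turn from the pose commanded when the call began, along the tool's axes at that moment; what a row does not reach only later rows make up. A row lasts 1/10 s, in which the tool goes at most 50 mm and 8.59 degrees, less where a joint would pass 70% of its speed; a pose out of reach is approached as far as the arm can. A call with a gripper value outside its range is refused whole. The fingers move at their own pace and stop on an object; FORCE is the grip in N (left out, the last holds). Time passes only in rows, so rows that repeat a pose let the fingers close. It gives the time, the measured TCP pose, the force and the opening at its end, in the units of the state.
- r.get_state(): the state, without advancing time (a new reading comes with each control period).
- r.snapshot(name): name is "side" or "top" or "wrist"; returns a dict with "image" (384x512x3 uint8, red, green, blue), "mtx" (3x3 intrinsics, pixels), "dist" ([k1, k2, p1, p2, k3] as OpenCV has them; the pictures are not rectified), "R" (3x3) and "t" (3): a world point X has camera coordinates R X + t; the wrist camera has in their place "T_tool_cam" (4x4, takes a point from camera to tool coordinates, whose origin is the TCP and whose axes are the tool frame's). Camera axes: x right, y down, z forward; pixel columns grow to the right and rows downward; lengths in m; the calibration is good to about 2 mm. A picture is of the moment at which its call begins: read the wrist's pose just before it. There is no depth.
- r.finish_job(): hands the job in, once; it reports no verdict.
The state is a dict: "clock": time; "q": joint angles; "qd": joint speeds; "joint_torque": joint torques, N m; "tool_pos": TCP position; "eef_rot": TCP orientation; "contact_force": force on the tool from outside, world axes, zero at the start; "moment": the same for the moment, N m; "opening": opening from 0.0 (shut) to 1.0 (fully open).
Only numpy, scipy, OpenCV 4.12 (cv2) and the standard library are available. Lean on these libraries where they do the work, as an engineer would, in place of code of your own. Each camera call takes 0.05 s, during which the arm holds its last target. There are 200 camera calls.

## Working session

There is one attempt and no reset: what is moved stays moved. The work goes in short steps, Python scripts to look and compute and a shell command to move; the robot and the scene stay as the last step left them, time stands still between calls to the robot, and variables do not carry over. Pictures are saved under pics/ and viewed, about 8 in all and at most 12, crops included, and the job is handed in when it is done.

```bash
ls; mkdir -p pics
python3 - <<'E'
from plant import r
import cv2,numpy as np,pickle
s=r.get_state();print({k:np.round(v,3) for k,v in s.items()})
d={}
for n in ("top","side"):
    p=r.snapshot(n);d[n]=p;cv2.imwrite(f"pics/{n}0.png",cv2.resize(p["image"][:,:,::-1],(800,600),interpolation=cv2.INTER_CUBIC))
    C=-np.array(p["R"]).T@np.array(p["t"]);print(n,C,np.array(p["mtx"]).tolist(),p["dist"])
pickle.dump(d,open("s0.pkl","wb"))
E
```

```text
pics
{'clock': np.float64(0.0), 'q': array([-1.098,  0.69 , -0.195,  1.566,  0.157,  0.902, -0.215]), 'qd': array([-0.003,  0.002, -0.001,  0.001,  0.001,  0.   , -0.001]), 'joint_torque': array([-2.0000e-03, -5.2756e+01, -1.2680e+00, -1.5343e+01, -5.3000e-02,
        6.0000e-03,  0.0000e+00]), 'tool_pos': array([0.265, 0.565, 0.246]), 'eef_rot': array([ 0.844,  0.536, -0.001,  0.001]), 'contact_force': array([-0.629, -0.564,  0.897]), 'moment': array([ 0.019, -0.053, -0.025]), 'opening': np.float64(1.002)}
top [ 0.35145276 -0.06508829  1.24215907] [[384.95491565771476, 0.0, 258.4032849590134], [0.0, 384.95491565771476, 186.70199665503668], [0.0, 0.0, 1.0]] [0.02524818 0.         0.         0.         0.        ]
side [-0.13097937 -0.9302869   1.29071919] [[492.84266179989106, 0.0, 253.41350711827374], [0.0, 492.84266179989106, 200.1360139295971], [0.0, 0.0, 1.0]] [-0.1904365  0.         0.         0.         0.       ]
```

View pics/top0.png

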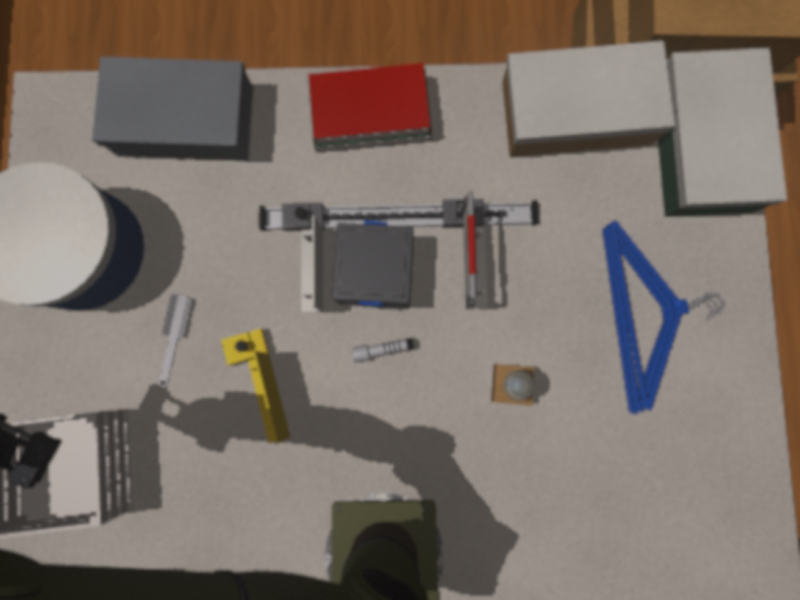

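View pics/side0.png

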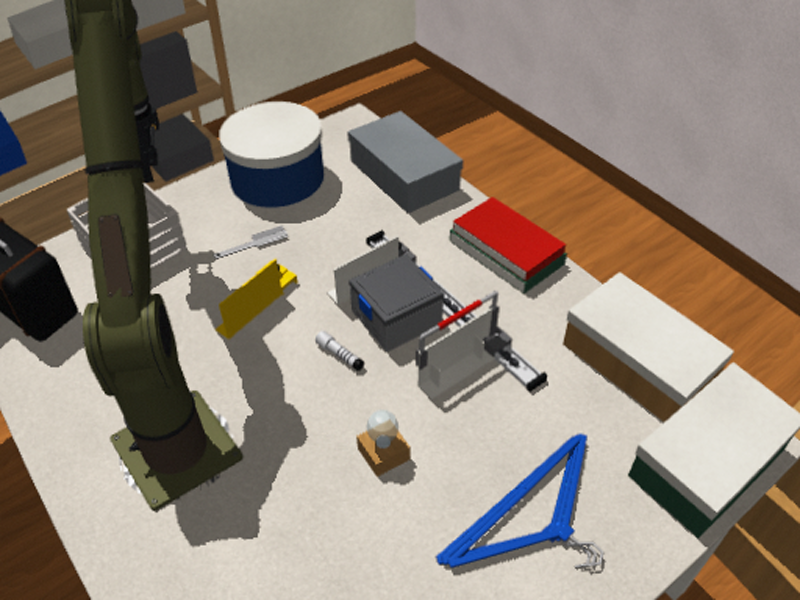

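Top: the rail runs from (262,217) to (537,212). The divider's red grip spans (471,215) to (473,274), the box is centred near (373,264) and the end plate is at about x=310. The torch is at (385,350) and the bulb at (518,385). I'll enlarge this area.

Run:
```python
import pickle,cv2,numpy as np
d=pickle.load(open("s0.pkl","rb"))
a=d["top"]["image"][115:205,160:350,::-1]
b=d["side"]["image"][140:260,205:355,::-1]
a=cv2.resize(a,None,fx=4.2,fy=4.2,interpolation=cv2.INTER_CUBIC);cv2.imwrite("pics/topc.png",a)
b=cv2.resize(b,None,fx=5,fy=5,interpolation=cv2.INTER_CUBIC);cv2.imwrite("pics/sidec.png",b);print(a.shape,b.shape)
```

```text
(378, 798, 3) (600, 750, 3)
```

View pics/topc.png

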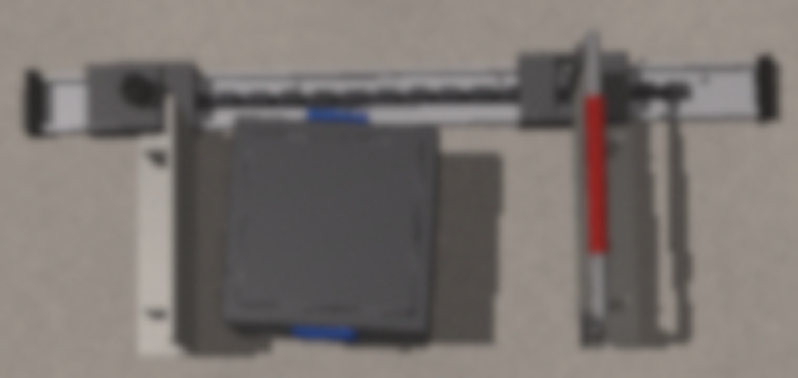

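View pics/sidec.png

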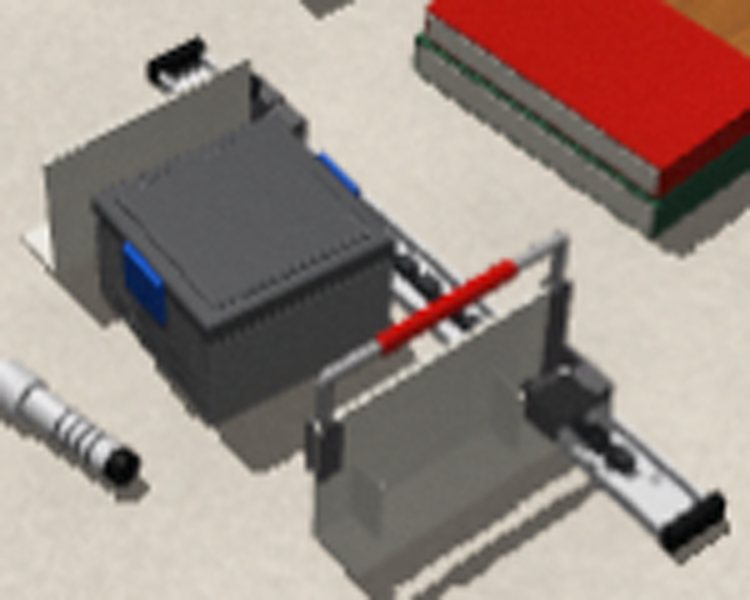

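topc: the red grip runs (595,97)–(598,252), the rail caps are at (36,103) and (767,88), and the lid corners are about (237,120), (440,126), (432,335) and (225,320). sidec: the red grip ends are about (382,343) and (512,267), and the bar appears close to the plate.

```bash
cat > h.py <<'E'
import numpy as np,cv2
from scipy.spatial.transform import Rotation as Ro
def ray(p,uv):
    n=cv2.undistortPoints(np.array([[uv]],float),np.array(p["mtx"]),np.array(p["dist"]))[0,0]
    R=np.array(p["R"]);return -R.T@np.array(p["t"]),R.T@np.r_[n,1]
def at(p,uv,z):
    C,d=ray(p,uv);return C+d*(z-C[2])/d[2]
def tri(a,b):
    (C1,d1),(C2,d2)=a,b
    s=np.linalg.lstsq(np.c_[d1,-d2],C2-C1,rcond=None)[0];A=C1+s[0]*d1;B=C2+s[1]*d2
    return (A+B)/2,np.linalg.norm(A-B)
E
python3 - <<'E'
import pickle;from h import *
np.set_printoptions(precision=4,suppress=True)
d=pickle.load(open("s0.pkl","rb"))
T=lambda U,V:((U+.5)/4.2-.5+160,(V+.5)/4.2-.5+115)
S=lambda U,V:((U+.5)/5-.5+205,(V+.5)/5-.5+140)
t,s=d["top"],d["side"]
for a,b in(((598,252),(382,343)),((595,97),(513,267))):
    print("grip tri",tri(ray(t,T(*a)),ray(s,S(*b))),[at(t,T(*a),z) for z in(.15,.1585)],at(s,S(*b),.15))
for n,a,z in(("railL",(36,103),.02),("railR",(767,88),.02),("lid++",(237,120),.105),("lid+-",(440,126),.105),("lid--",(432,335),.105),("lid-+",(225,320),.105),("ep far",(172,95),.118),("ep near",(183,345),.118)):print(n,at(t,T(*a),z))
for n,b,z in(("lid-+",(97,203),.105),("lid++",(280,120),.105),("lid+-",(392,245),.105),("lid--",(210,333),.105),("epnear",(45,167),.118),("epfar",(250,62),.118),("divnear",(330,430),.118),("divfar",(560,290),.118),("railcapR",(690,525),.012),("railcapL",(175,62),.012)):print(n,at(s,S(*b),z))
E
```

```text
grip tri (array([ 0.5291, -0.1749,  0.1617]), np.float64(0.0021630918313346624)) [array([ 0.53  , -0.1756,  0.15  ]), array([ 0.5286, -0.1747,  0.1585])] [ 0.537  -0.1675  0.15  ]
grip tri (array([ 0.6361, -0.1759,  0.1609]), np.float64(0.0008351625346025123)) [array([ 0.6386, -0.1768,  0.15  ]), array([ 0.6364, -0.1759,  0.1585])] [ 0.6439 -0.1687  0.15  ]
railL [0.6764 0.2438 0.02  ]
railR [ 0.6771 -0.3228  0.02  ]
lid++ [0.6385 0.0769 0.105 ]
lid+- [ 0.6313 -0.0694  0.105 ]
lid-- [ 0.48   -0.0611  0.105 ]
lid-+ [0.4933 0.0856 0.105 ]
ep far [0.6544 0.1217 0.118 ]
ep near [0.4746 0.1133 0.118 ]
lid-+ [0.4912 0.0797 0.105 ]
lid++ [0.6395 0.0681 0.105 ]
lid+- [ 0.624  -0.0739  0.105 ]
lid-- [ 0.4811 -0.0625  0.105 ]
epnear [0.4762 0.119  0.118 ]
epfar [0.6511 0.1178 0.118 ]
divnear [ 0.4849 -0.1819  0.118 ]
divfar [ 0.6762 -0.1816  0.118 ]
railcapR [ 0.676 -0.322  0.012]
railcapL [0.676  0.2484 0.012 ]
```

The grip is at about (0.5825, −0.175) with z≈0.159, so the bar seems to be resting on a tooth. Rail yaw is about 0, the end plate face is at y≈0.117, and the box is centred near (0.56, 0.008) with yaw about −4°. I'll hover above the grip with the jaws along y.

```bash
cat >> h.py <<'E'
def go(s,target,xdir):   # shift in tool axes, turn about tool axes, for tool pointing down
    R=Ro.from_quat(s["eef_rot"]);x=np.r_[xdir,0.]/np.linalg.norm(xdir);z=np.r_[0,0,-1.]
    G=Ro.from_matrix(np.c_[x,np.cross(z,x),z])
    print("turn",(R.inv()*G).as_rotvec().round(4),"shift",R.inv().apply(np.array(target)-s["tool_pos"]).round(4))
def st(s):
    print(round(float(s["clock"]),2),"pos",np.round(s["tool_pos"],4),"F",np.round(s["contact_force"],1),"M",np.round(s["moment"],2),"op",round(float(s["opening"]),3),"q",np.round(s["q"],2))
E
python3 -c "
from plant import r;from h import *
go(r.get_state(),[.5825,-.175,.24],[0,1])"
```

```text
turn [-2.000e-04  1.700e-03 -4.388e-01] shift [-0.5354  0.6016  0.007 ]
```

```bash
python3 -m pendant '[[[0,0,-0.439],[-0.535,0.602,0.007],1],[[0,0,-0.439],[-0.535,0.602,0.007],1],[[0,0,-0.439],[-0.535,0.602,0.007],1],[[0,0,-0.439],[-0.535,0.602,0.007],1],[[0,0,-0.439],[-0.535,0.602,0.007],1],[[0,0,-0.439],[-0.535,0.602,0.007],1],[[0,0,-0.439],[-0.535,0.602,0.007],1],[[0,0,-0.439],[-0.535,0.602,0.007],1],[[0,0,-0.439],[-0.535,0.602,0.007],1],[[0,0,-0.439],[-0.535,0.602,0.007],1]]'; python3 -c "
from plant import r;from h import *
s=r.get_state();st(s);go(s,[.5825,-.175,.24],[0,1])"
```

```text
clock: 1.1
tool_pos: [0.4631, 0.1043, 0.2423]
eef_rot: [0.707, 0.707, -0.0, -0.0]
contact_force: [0.4, 0.2, -0.6]
opening: 0.999
1.1 pos [0.4631 0.1043 0.2423] F [ 0.4  0.2 -0.6] M [ 0.04 -0.05 -0.04] op 0.999 q [-0.07  0.52 -0.39  2.    0.31  0.67  0.92]
turn [-0.0002  0.      0.0004] shift [-0.2794  0.1193  0.0022]
```

```bash
python3 -m pendant '[[[0,0,0],[-0.279,0.119,0.002],1],[[0,0,0],[-0.279,0.119,0.002],1],[[0,0,0],[-0.279,0.119,0.002],1],[[0,0,0],[-0.279,0.119,0.002],1],[[0,0,0],[-0.279,0.119,0.002],1],[[0,0,0],[-0.279,0.119,0.002],1],[[0,0,0],[-0.279,0.119,0.002],1],[[0,0,0],[-0.279,0.119,0.002],1]]'
python3 - <<'E'
from plant import r;from h import *
import pickle
s=r.get_state();st(s);p=r.snapshot("wrist");pickle.dump((s,p),open("w0.pkl","wb"))
cv2.imwrite("pics/w0.png",cv2.resize(p["image"][:,:,::-1],(800,600),interpolation=cv2.INTER_CUBIC))
print(np.round(p["T_tool_cam"],3))
E
```

```text
clock: 1.9
tool_pos: [0.5814, -0.1743, 0.2395]
eef_rot: [0.708, 0.706, -0.0, -0.0]
contact_force: [0.2, 1.6, 0.9]
opening: 0.998
1.9 pos [ 0.5814 -0.1743  0.2395] F [0.2 1.6 0.9] M [0.08 0.02 0.03] op 0.998 q [ 0.44  0.69 -0.4   1.62  0.33  0.89  1.48]
[[ 1.    -0.001  0.001 -0.   ]
 [ 0.     0.96   0.279 -0.071]
 [-0.001 -0.279  0.96  -0.136]
 [ 0.     0.     0.     1.   ]]
```

View pics/w0.png

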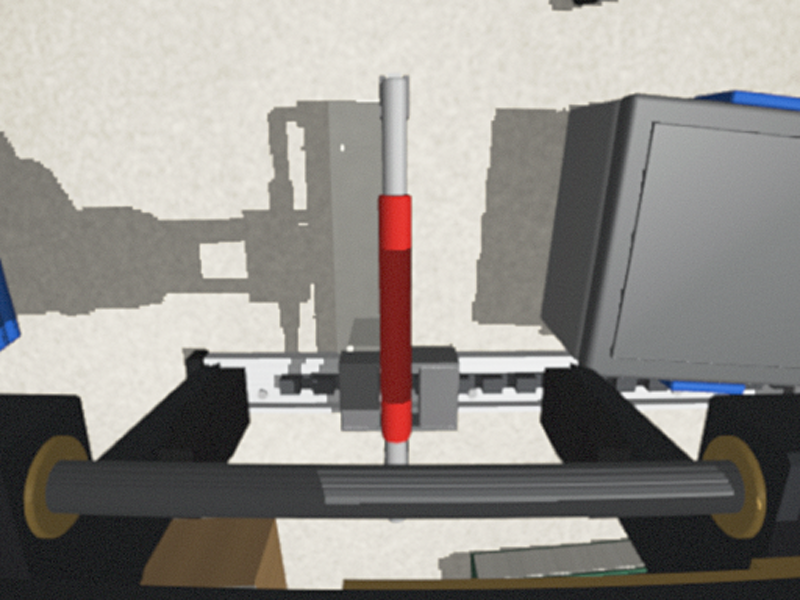

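The bar is centred between the jaws, at columns 379–411 against an image centre of 400. It is parallel to the tool's y, so yaw is about 0. Rack teeth are visible at about (490,383) and (526,383). I'll descend over the grip, and also get the tooth profile from this picture.

```bash
python3 -m pendant '[[[0,0,0],[0,0,0.046],1],[[0,0,0],[0,0,0.092],1],[[0,0,0],[0,0,0.092],1],[[0,0,0],[0,0,0.092],1]]'
python3 - <<'E'
import pickle;from h import *
from plant import r;st(r.get_state())
s,p=pickle.load(open("w0.pkl","rb"))
g=p["image"].astype(int).sum(2)//3
for row in(242,245,248):print(row,g[row,290:350].tolist())
T=np.eye(4);T[:3,:3]=Ro.from_quat(s["eef_rot"]).as_matrix();T[:3,3]=s["tool_pos"]
W=T@np.array(p["T_tool_cam"]);q=dict(p);q["R"]=W[:3,:3].T;q["t"]=-W[:3,:3].T@W[:3,3]
pickle.dump(q,open("w0c.pkl","wb"))
for uv in((252.8,160),(252.8,270),(252.8,125)):print("bar",at(q,uv,.1585))
for c in(300,310,320,330,340):print(c,at(q,(c,245),.025))
a=p["image"][205:285,140:360,::-1];cv2.imwrite("pics/w0c.png",cv2.resize(a,None,fx=3.6,fy=3.6,interpolation=cv2.INTER_CUBIC))
E
```

```text
clock: 2.35
tool_pos: [0.5817, -0.1706, 0.1488]
eef_rot: [0.706, 0.708, 0.0, -0.001]
contact_force: [0.2, 0.0, 0.4]
opening: 0.999
2.35 pos [ 0.5817 -0.1706  0.1488] F [0.2 0.  0.4] M [ 0.04 -0.   -0.01] op 0.999 q [ 0.41  0.81 -0.36  1.7   0.4   0.7   1.42]
242 [134, 133, 132, 117, 77, 62, 63, 64, 60, 73, 84, 94, 93, 85, 60, 55, 52, 54, 46, 57, 63, 63, 65, 66, 64, 68, 69, 70, 72, 71, 72, 78, 91, 93, 81, 60, 53, 54, 49, 47, 55, 68, 75, 78, 73, 74, 76, 73, 75, 77, 77, 76, 77, 84, 91, 92, 70, 50, 31, 23]
245 [133, 134, 132, 120, 94, 90, 98, 89, 95, 93, 96, 97, 94, 84, 59, 50, 51, 49, 53, 79, 91, 94, 92, 92, 91, 93, 93, 95, 93, 94, 92, 94, 90, 92, 78, 60, 55, 50, 51, 48, 64, 83, 95, 92, 96, 90, 96, 94, 93, 93, 95, 92, 90, 93, 97, 93, 69, 41, 28, 21]
248 [137, 133, 127, 114, 95, 94, 95, 96, 95, 90, 99, 111, 117, 116, 128, 152, 158, 130, 82, 77, 93, 92, 94, 99, 98, 93, 100, 95, 95, 94, 97, 127, 169, 194, 194, 192, 197, 194, 162, 108, 73, 85, 93, 93, 94, 94, 91, 95, 91, 94, 94, 92, 109, 158, 197, 206, 173, 104, 41, 19]
bar [ 0.5520578  -0.17394156  0.1585    ]
bar [ 0.63080852 -0.17420558  0.1585    ]
bar [ 0.52986705 -0.17386638  0.1585    ]
300 [ 0.67370768 -0.12137098  0.025     ]
310 [ 0.673794  -0.1101755  0.025    ]
320 [ 0.67388782 -0.09895613  0.025     ]
330 [ 0.67398928 -0.08770869  0.025     ]
340 [ 0.67409849 -0.07642887  0.025     ]
```

View pics/w0c.png

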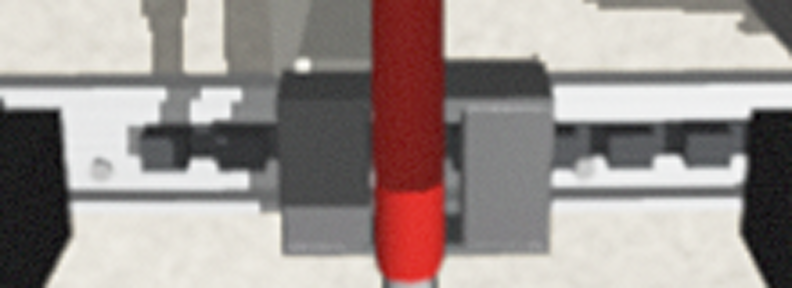

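Rack: the tooth edges repeat every 21 px. That puts notch centres at about y = −0.0875 + k·0.025, so one lies near −0.0375, right where the divider should end (about −0.035). The blade is now at −0.174, on a tooth, which agrees with the grip height. I'll centre the tool and close.

```bash
python3 -m pendant '[[[0,0,0],[-0.0025,0,0],1],[[0,0,0],[-0.0025,0,0],1]]'; python3 -m pendant '[[[0,0,0],[0,0,0],0.6],[[0,0,0],[0,0,0],0.3],[[0,0,0],[0,0,0],0.12],[[0,0,0],[0,0,0],0.1],[[0,0,0],[0,0,0],0.1],[[0,0,0],[0,0,0],0.1]]' 25
```

```text
clock: 2.55
tool_pos: [0.5833, -0.1755, 0.1508]
eef_rot: [0.707, 0.707, 0.001, 0.002]
contact_force: [0.8, -1.0, 0.0]
opening: 1.0
clock: 3.15
tool_pos: [0.5818, -0.1751, 0.1483]
eef_rot: [0.707, 0.707, -0.0, -0.0]
contact_force: [0.2, 0.0, 0.4]
opening: 0.48
```

```bash
python3 -m pendant '[[[0,0,0],[0,0,0],0.1],[[0,0,0],[0,0,0],0.1],[[0,0,0],[0,0,0],0.1],[[0,0,0],[0,0,0],0.1],[[0,0,0],[0,0,0],0.1],[[0,0,0],[0,0,0],0.1]]' 25;python3 -c "
from plant import r;from h import *
st(r.get_state())"
```

```text
clock: 3.75
tool_pos: [0.5818, -0.1745, 0.1483]
eef_rot: [0.707, 0.707, 0.0, -0.0]
contact_force: [0.4, 1.3, 0.2]
opening: 0.145
3.75 pos [ 0.5818 -0.1745  0.1483] F [0.4 1.3 0.2] M [0.45 0.02 0.02] op 0.145 q [ 0.41  0.81 -0.36  1.7   0.4   0.7   1.43]
```

```bash
python3 -m pendant '[[[0,0,0],[0,0,-0.002],0.1],[[0,0,0],[0,0,-0.004],0.1],[[0,0,0],[0,0,-0.005],0.1],[[0,0,0],[0,0,-0.005],0.1],[[0,0,0],[0,0,-0.005],0.1]]' 25;python3 - <<'E'
from plant import r;from h import *
import pickle
s=r.get_state();st(s)
ps,pt=r.snapshot("side"),r.snapshot("top")
a=ps["image"][175:235,260:335,::-1];cv2.imwrite("pics/s1.png",cv2.resize(a,None,fx=8,fy=8,interpolation=cv2.INTER_CUBIC))
pickle.dump((ps,pt),open("s1.pkl","wb"))
E
```

```text
clock: 4.25
tool_pos: [0.5818, -0.175, 0.1532]
eef_rot: [0.707, 0.707, 0.0, -0.0]
contact_force: [2.4, 1.5, -5.5]
opening: 0.145
4.25 pos [ 0.5818 -0.175   0.1532] F [ 2.4  1.5 -5.5] M [ 0.46 -0.4   0.03] op 0.145 q [ 0.42  0.8  -0.36  1.7   0.39  0.71  1.43]
```

View pics/s1.png

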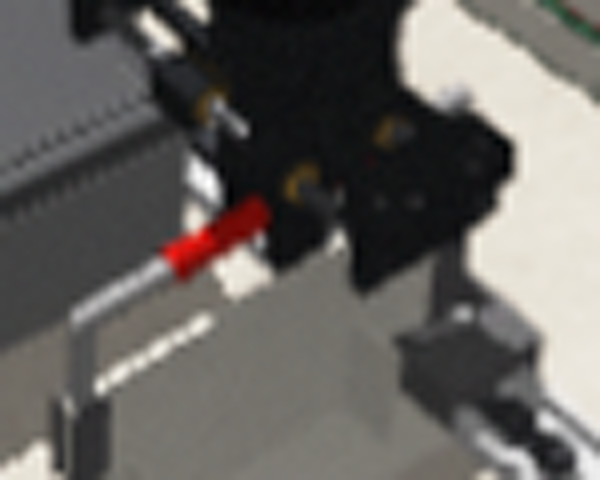

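The bar is up: Fz is −5.5 N and the picture shows the grip held between the fingers. I'll slide through the free stretch.

```bash
python3 -m pendant '[[[0,0,0],[0.004,0,0],0.1],[[0,0,0],[0.012,0,0],0.1],[[0,0,0],[0.021,0,0],0.1],[[0,0,0],[0.030,0,0],0.1],[[0,0,0],[0.039,0,0],0.1],[[0,0,0],[0.048,0,0],0.1],[[0,0,0],[0.057,0,0],0.1],[[0,0,0],[0.066,0,0],0.1],[[0,0,0],[0.073,0,0],0.1],[[0,0,0],[0.077,0,0],0.1]]' 25;python3 -c "
from plant import r;from h import *
st(r.get_state())"
```

```text
clock: 5.35
tool_pos: [0.5816, -0.0968, 0.1533]
eef_rot: [0.707, 0.708, 0.0, -0.0]
contact_force: [1.7, -1.8, -6.0]
opening: 0.148
5.35 pos [ 0.5816 -0.0968  0.1533] F [ 1.7 -1.8 -6. ] M [-0.4  -0.23 -0.02] op 0.148 q [ 0.28  0.78 -0.34  1.75  0.39  0.67  1.3 ]
```

```bash
python3 -m pendant '[[[0,0,0],[0.003,0,0],0.1],[[0,0,0],[0.006,0,0],0.1],[[0,0,0],[0.009,0,0],0.1],[[0,0,0],[0.012,0,0],0.1],[[0,0,0],[0.015,0,0],0.1],[[0,0,0],[0.018,0,0],0.1],[[0,0,0],[0.021,0,0],0.1],[[0,0,0],[0.024,0,0],0.1],[[0,0,0],[0.026,0,0],0.1],[[0,0,0],[0.027,0,0],0.1]]' 25;python3 -c "
from plant import r;from h import *
st(r.get_state())"
```

```text
clock: 6.35
tool_pos: [0.5816, -0.0707, 0.1533]
eef_rot: [0.707, 0.707, -0.0, -0.0]
contact_force: [0.2, -1.8, -5.8]
opening: 0.14
6.35 pos [ 0.5816 -0.0707  0.1533] F [ 0.2 -1.8 -5.8] M [-0.32  0.01  0.01] op 0.14 q [ 0.23  0.78 -0.33  1.77  0.38  0.66  1.26]
```

```bash
python3 -m pendant '[[[0,0,0],[0.001,0,0],0.1],[[0,0,0],[0.003,0,0],0.1],[[0,0,0],[0.005,0,0],0.1],[[0,0,0],[0.007,0,0],0.1],[[0,0,0],[0.009,0,0],0.1],[[0,0,0],[0.011,0,0],0.1],[[0,0,0],[0.013,0,0],0.1],[[0,0,0],[0.015,0,0],0.1],[[0,0,0],[0.017,0,0],0.1],[[0,0,0],[0.018,0,0],0.1]]' 25;python3 -c "
from plant import r;from h import *
st(r.get_state())"
```

```text
clock: 7.35
tool_pos: [0.5815, -0.0552, 0.1533]
eef_rot: [0.708, 0.707, -0.001, 0.001]
contact_force: [-0.3, -6.0, -6.1]
opening: 0.148
7.35 pos [ 0.5815 -0.0552  0.1533] F [-0.3 -6.  -6.1] M [-1.13  0.01  0.02] op 0.148 q [ 0.2   0.77 -0.33  1.77  0.38  0.66  1.23]
```

```bash
python3 -m pendant '[[[0,0,0],[0.001,0,0],0.1],[[0,0,0],[0.0025,0,0],0.1],[[0,0,0],[0.004,0,0],0.1],[[0,0,0],[0.0055,0,0],0.1],[[0,0,0],[0.007,0,0],0.1],[[0,0,0],[0.0085,0,0],0.1],[[0,0,0],[0.01,0,0],0.1],[[0,0,0],[0.01,0,0],0.1]]' 25;python3 - <<'E'
from plant import r;from h import *
s=r.get_state();st(s)
for i in range(1):
    ps,pt=r.snapshot("side"),r.snapshot("top")
a=cv2.resize(pt["image"][115:205,170:320,::-1],None,fx=5,fy=5,interpolation=cv2.INTER_CUBIC)
b=cv2.resize(ps["image"][135:235,205:330,::-1],None,fx=4,fy=4,interpolation=cv2.INTER_CUBIC)
cv2.imwrite("pics/t2.png",a)
E
```

```text
clock: 8.15
tool_pos: [0.5815, -0.046, 0.1532]
eef_rot: [0.708, 0.706, -0.002, 0.001]
contact_force: [0.4, -6.4, -6.3]
opening: 0.141
8.15 pos [ 0.5815 -0.046   0.1532] F [ 0.4 -6.4 -6.3] M [-1.24 -0.03  0.06] op 0.141 q [ 0.18  0.77 -0.32  1.77  0.38  0.66  1.21]
```

View pics/t2.png

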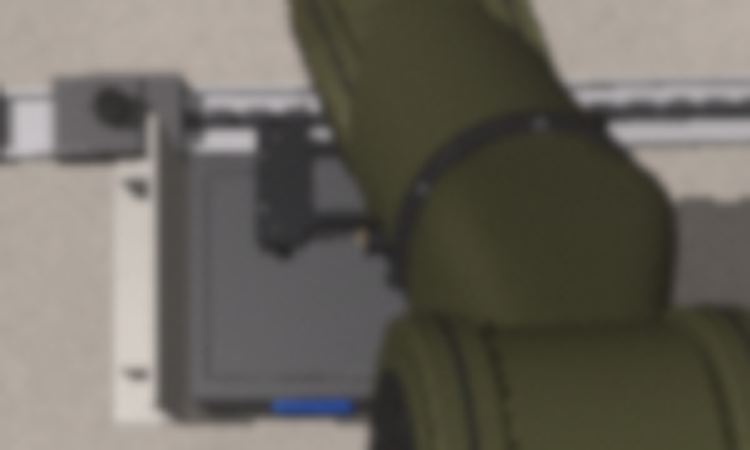

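The box has squared up and is within about a centimetre of the end plate (face at column 160–190, lid edge at about 190). I'll use small steps from here and watch for the force to rise.

```bash
python3 -m pendant '[[[0,0,0],[0.001,0,0],0.1],[[0,0,0],[0.002,0,0],0.1],[[0,0,0],[0.003,0,0],0.1],[[0,0,0],[0.004,0,0],0.1],[[0,0,0],[0.004,0,0],0.1]]' 25
```

```text
clock: 8.75
tool_pos: [0.5814, -0.0421, 0.1532]
eef_rot: [0.708, 0.706, -0.002, 0.001]
contact_force: [0.4, -7.4, -6.1]
opening: 0.146
```

```bash
python3 -m pendant '[[[0,0,0],[0.001,0,0],0.1],[[0,0,0],[0.002,0,0],0.1],[[0,0,0],[0.003,0,0],0.1],[[0,0,0],[0.003,0,0],0.1]]' 25
```

```text
clock: 9.15
tool_pos: [0.5814, -0.0392, 0.1532]
eef_rot: [0.708, 0.706, -0.002, 0.001]
contact_force: [-0.3, -7.2, -5.0]
opening: 0.143
```

```bash
python3 -m pendant '[[[0,0,0],[0.001,0,0],0.1],[[0,0,0],[0.002,0,0],0.1],[[0,0,0],[0.002,0,0],0.1]]' 25
```

```text
clock: 9.45
tool_pos: [0.5814, -0.0371, 0.1532]
eef_rot: [0.708, 0.706, -0.002, 0.001]
contact_force: [0.8, -7.1, -6.2]
opening: 0.147
```

```bash
python3 -m pendant '[[[0,0,0],[0.001,0,0],0.1],[[0,0,0],[0.002,0,0],0.1],[[0,0,0],[0.002,0,0],0.1]]' 25
```

```text
clock: 9.75
tool_pos: [0.5814, -0.0351, 0.1532]
eef_rot: [0.708, 0.706, -0.002, 0.001]
contact_force: [-0.5, -7.2, -6.1]
opening: 0.146
```

```bash
python3 -m pendant '[[[0,0,0],[0.001,0,0],0.1],[[0,0,0],[0.002,0,0],0.1],[[0,0,0],[0.002,0,0],0.1]]' 25
python3 - <<'E'
from plant import r;from h import *
pt=r.snapshot("top")
cv2.imwrite("pics/t3.png",cv2.resize(pt["image"][140:202,175:255,::-1],None,fx=9,fy=9,interpolation=cv2.INTER_CUBIC))
E
```

```text
clock: 10.05
tool_pos: [0.5815, -0.0331, 0.1532]
eef_rot: [0.708, 0.706, -0.002, 0.001]
contact_force: [-0.3, -7.4, -6.3]
opening: 0.144
```

View pics/t3.png

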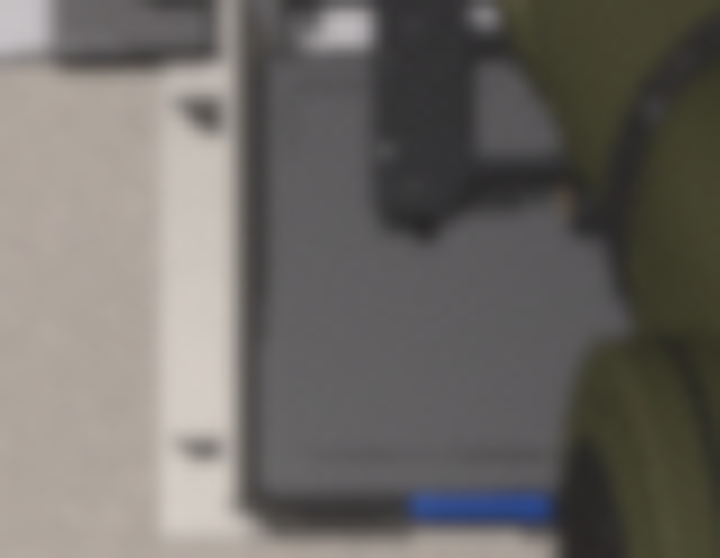

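A narrow dark strip remains at columns 245–265, so the gap is at most a few millimetres. I'll keep creeping.

```bash
python3 -m pendant '[[[0,0,0],[0.001,0,0],0.1],[[0,0,0],[0.0015,0,0],0.1],[[0,0,0],[0.0015,0,0],0.1]]' 25
```

```text
clock: 10.4
tool_pos: [0.5814, -0.0318, 0.1532]
eef_rot: [0.708, 0.706, -0.002, 0.001]
contact_force: [-0.1, -7.4, -5.4]
opening: 0.145
```

```bash
python3 -m pendant '[[[0,0,0],[0.001,0,0],0.1],[[0,0,0],[0.0015,0,0],0.1],[[0,0,0],[0.0015,0,0],0.1]]' 25
```

```text
clock: 10.7
tool_pos: [0.5814, -0.0303, 0.1532]
eef_rot: [0.708, 0.706, -0.002, 0.001]
contact_force: [0.1, -7.9, -6.6]
opening: 0.145
```

```bash
python3 -m pendant '[[[0,0,0],[0.001,0,0],0.1],[[0,0,0],[0.0015,0,0],0.1],[[0,0,0],[0.0015,0,0],0.1]]' 25
```

```text
clock: 11.0
tool_pos: [0.5814, -0.0296, 0.1532]
eef_rot: [0.708, 0.706, -0.002, 0.001]
contact_force: [-0.2, -8.4, -5.7]
opening: 0.143
```

```bash
python3 -m pendant '[[[0,0,0],[0.001,0,0],0.1],[[0,0,0],[0.0015,0,0],0.1],[[0,0,0],[0.0015,0,0],0.1]]' 25
```

```text
clock: 11.3
tool_pos: [0.5814, -0.0296, 0.1531]
eef_rot: [0.708, 0.706, -0.003, 0.002]
contact_force: [0.9, -11.3, -6.2]
opening: 0.144
```

```bash
python3 -m pendant '[[[0,0,0],[0.0008,0,0],0.1],[[0,0,0],[0.0008,0,0],0.1]]' 25
python3 - <<'E'
from plant import r;from h import *
st(r.get_state())
pt=r.snapshot("top");ps=r.snapshot("side");pw=r.snapshot("wrist")
a=cv2.resize(pt["image"][140:202,175:255,::-1],(390,302),interpolation=cv2.INTER_CUBIC)
b=cv2.resize(ps["image"][135:225,200:316,::-1],(390,302),interpolation=cv2.INTER_CUBIC)
c=cv2.resize(pw["image"][:,:,::-1],(390,292))
cv2.imwrite("pics/m4.png",np.vstack([np.hstack([a,b]),np.hstack([c,c*0])]))
E
```

```text
clock: 11.5
tool_pos: [0.5814, -0.0296, 0.1531]
eef_rot: [0.709, 0.706, -0.003, 0.002]
contact_force: [1.9, -13.1, -6.5]
opening: 0.147
11.5 pos [ 0.5814 -0.0296  0.1531] F [  1.9 -13.1  -6.5] M [-2.35 -0.13  0.03] op 0.147 q [ 0.15  0.77 -0.32  1.78  0.38  0.66  1.18]
```

View pics/m4.png

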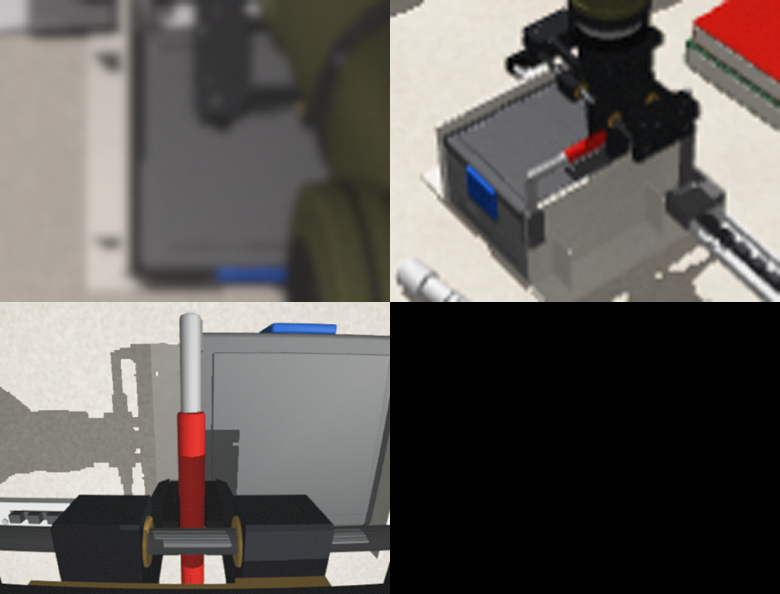

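The box is square and tight against the end plate: the position hasn't moved while the force rose to 13 N. I'll ease back, still lifted, toward the notch expected near y≈−0.0375.

```bash
python3 -m pendant '[[[0,0,0],[-0.002,0,0],0.1],[[0,0,0],[-0.004,0,0],0.1],[[0,0,0],[-0.006,0,0],0.1],[[0,0,0],[-0.008,0,0],0.1],[[0,0,0],[-0.010,0,0],0.1],[[0,0,0],[-0.012,0,0],0.1],[[0,0,0],[-0.012,0,0],0.1]]' 25
```

```text
clock: 12.35
tool_pos: [0.5815, -0.0346, 0.1533]
eef_rot: [0.707, 0.707, 0.0, -0.001]
contact_force: [-2.2, 2.7, -5.8]
opening: 0.142
```

```bash
python3 -m pendant '[[[0,0,0],[-0.0015,0,0],0.1],[[0,0,0],[-0.003,0,0],0.1],[[0,0,0],[-0.003,0,0],0.1]]' 25; python3 -m pendant '[[[0,0,0],[0,0,0.0015],0.1],[[0,0,0],[0,0,0.003],0.1],[[0,0,0],[0,0,0.004],0.1],[[0,0,0],[0,0,0.005],0.1],[[0,0,0],[0,0,0.006],0.1],[[0,0,0],[0,0,0.006],0.1]]' 25
```

```text
clock: 12.65
tool_pos: [0.5815, -0.0387, 0.1533]
eef_rot: [0.707, 0.707, -0.0, -0.0]
contact_force: [-2.1, 0.4, -5.4]
opening: 0.145
clock: 13.25
tool_pos: [0.5815, -0.0387, 0.1472]
eef_rot: [0.707, 0.707, -0.0, -0.0]
contact_force: [-2.1, -0.2, -5.7]
opening: 0.143
```

```bash
python3 -m pendant '[[[0,0,0],[0,0,0.001],0.1],[[0,0,0],[0,0,0.002],0.1],[[0,0,0],[0,0,0.002],0.1]]' 25; python3 -m pendant '[[[0,0,0],[0,0,0.001],0.1],[[0,0,0],[0,0,0.002],0.1],[[0,0,0],[0,0,0.003],0.1],[[0,0,0],[0,0,0.003],0.1]]' 25
```

```text
clock: 13.55
tool_pos: [0.5815, -0.0386, 0.1452]
eef_rot: [0.707, 0.707, -0.0, -0.0]
contact_force: [-4.2, -1.7, -4.4]
opening: 0.141
clock: 13.95
tool_pos: [0.5816, -0.0386, 0.1422]
eef_rot: [0.707, 0.707, -0.0, -0.0]
contact_force: [-2.7, -1.4, -4.4]
opening: 0.144
```

It passed the tooth-top height by 6 mm with only the spring load on it, so the blade is in the notch. I'll let it down the rest of the way, open, and withdraw.

```bash
python3 -m pendant '[[[0,0,0],[0,0,0.001],0.1],[[0,0,0],[0,0,0.0015],0.1],[[0,0,0],[0,0,0.0015],0.1]]' 25; python3 -m pendant '[[[0,0,0],[0,0,0],0.3],[[0,0,0],[0,0,0],0.5],[[0,0,0],[0,0,0],0.5],[[0,0,0],[0,0,0],0.5],[[0,0,0],[0,0,0],0.5]]';python3 -m pendant '[[[0,0,0],[0,0,-0.02],0.5],[[0,0,0],[0,0,-0.05],0.5],[[0,0,0],[0,0,-0.09],0.5],[[0,0,0],[0,0,-0.12],0.5],[[0,0,0],[0,0,-0.12],0.5]]'
```

```text
clock: 14.25
tool_pos: [0.5816, -0.0387, 0.1407]
eef_rot: [0.707, 0.707, -0.0, -0.0]
contact_force: [-4.8, -3.0, -5.0]
opening: 0.146
clock: 14.75
tool_pos: [0.5825, -0.0379, 0.1413]
eef_rot: [0.707, 0.707, 0.001, 0.0]
contact_force: [0.2, -0.5, 0.6]
opening: 0.5
clock: 15.25
tool_pos: [0.5847, -0.0378, 0.2654]
eef_rot: [0.707, 0.707, 0.004, 0.003]
contact_force: [0.8, 0.1, 1.2]
opening: 0.5
```

```bash
python3 -m pendant '[[[0,0,0],[-0.05,-0.04,0],0.5],[[0,0,0],[-0.1,-0.08,0],0.5],[[0,0,0],[-0.15,-0.12,0],0.5],[[0,0,0],[-0.2,-0.13,0],0.5],[[0,0,0],[-0.25,-0.13,0],0.5],[[0,0,0],[-0.25,-0.13,0],0.5],[[0,0,0],[-0.25,-0.13,0],0.5]]'
python3 - <<'E'
from plant import r;from h import *
import pickle
pt=r.snapshot("top");ps=r.snapshot("side");pickle.dump((pt,ps),open("s5.pkl","wb"))
a=cv2.resize(pt["image"][130:205,165:265,::-1],None,fx=4,fy=4,interpolation=cv2.INTER_CUBIC)
b=cv2.resize(ps["image"][130:230,200:300,::-1],(400,400),interpolation=cv2.INTER_CUBIC)
cv2.imwrite("pics/m5.png",np.hstack([np.vstack([a,np.zeros((100,400,3),np.uint8)]),b]))
E
```

```text
clock: 15.95
tool_pos: [0.4488, -0.2953, 0.2597]
eef_rot: [0.711, 0.703, -0.002, 0.0]
contact_force: [-0.3, -0.4, -0.2]
opening: 0.5
```

View pics/m5.png

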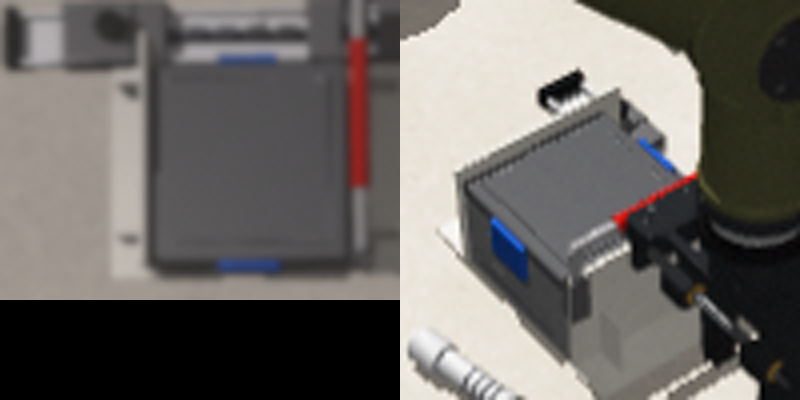

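The box is square against the end plate, with the divider right behind it. I'll triangulate the near end of the grip, at m5 top (360,187) and side (617,220), to check its height.

Run:
```python
import pickle;from h import *
t,s=pickle.load(open("s5.pkl","rb"))
a=ray(t,((360.5)/4-.5+165,(187.5)/4-.5+130));b=ray(s,((217.5)/4-.5+200,(220.5)/4-.5+130))
print(tri(a,b))
```

```text
(array([ 0.52710659, -0.04024707,  0.15743347]), np.float64(0.0020402486712488024))
```

The height came out at 0.157, against 0.161 with the same bias when it was on the tooth. One part-hidden pixel can't settle it, so I'll move the arm out of the line of sight for a clean look.

```bash
python3 -m pendant '[[[0,0,0],[0.4,0.0,-0.02],0.5],[[0,0,0],[0.4,0.0,-0.02],0.5],[[0,0,0],[0.4,0.0,-0.02],0.5],[[0,0,0],[0.4,0.0,-0.02],0.5],[[0,0,0],[0.4,0.0,-0.02],0.5],[[0,0,0],[0.4,0.0,-0.02],0.5],[[0,0,0],[0.4,0.0,-0.02],0.5],[[0,0,0],[0.4,0.0,-0.02],0.5],[[0,0,0],[0.4,0.0,-0.02],0.5]]'; python3 -m pendant '[[[0,0,0],[0.38,-0.12,0],0.5],[[0,0,0],[0.38,-0.12,0],0.5],[[0,0,0],[0.38,-0.12,0],0.5],[[0,0,0],[0.38,-0.12,0],0.5],[[0,0,0],[0.38,-0.12,0],0.5],[[0,0,0],[0.38,-0.12,0],0.5],[[0,0,0],[0.38,-0.12,0],0.5],[[0,0,0],[0.38,-0.12,0],0.5],[[0,0,0],[0.38,-0.12,0],0.5],[[0,0,0],[0.38,-0.12,0],0.5]]'
python3 - <<'E'
from plant import r;from h import *
import pickle
pt=r.snapshot("top");ps=r.snapshot("side");pickle.dump((pt,ps),open("s6.pkl","wb"))
a=cv2.resize(pt["image"][125:205,170:270,::-1],(400,320),interpolation=cv2.INTER_CUBIC)
b=cv2.resize(ps["image"][140:240,215:315,::-1],(400,400),interpolation=cv2.INTER_CUBIC)
cv2.imwrite("pics/m6.png",np.hstack([np.vstack([a,np.zeros((80,400,3),np.uint8)]),b]))
# red blobs: same extraction then (s0) and now
d=pickle.load(open("s0.pkl","rb"))
def ends(p,lo,hi):
    im=p["image"].astype(int);m=(im[...,0]>120)&(im[...,1]<60)&(im[...,2]<60)
    n,l,stt,_=cv2.connectedComponentsWithStats(m.astype(np.uint8))
    for k in range(1,n):
        if stt[k,4]<40 or not(lo[0]<stt[k,0]<hi[0] and lo[1]<stt[k,1]<hi[1]):continue
        y,x=np.nonzero(l==k);P=np.c_[x,y].astype(float);c=P.mean(0);print(len(x),c.round(2),stt[k]);return c
for t,s in((d["top"],d["side"]),(pt,ps)):
    c1=ends(t,(200,125),(330,180));c2=ends(s,(230,160),(340,230))
    if c1 is not None and c2 is not None:print(tri(ray(t,c1),ray(s,c2)))
E
```

```text
clock: 16.95
tool_pos: [0.4504, 0.1226, 0.2817]
eef_rot: [0.701, 0.713, 0.003, -0.002]
contact_force: [-0.3, -0.6, -0.9]
opening: 0.501
clock: 17.95
tool_pos: [0.3291, 0.4928, 0.2802]
eef_rot: [0.705, 0.709, -0.001, -0.0]
contact_force: [1.0, -0.4, 0.4]
opening: 0.498
106 [301.11 155.91] [300 138   4  37 106]
86 [293.51 200.47] [280 192  28  18  86]
(array([ 0.58230717, -0.17350224,  0.16035034]), np.float64(0.0005355161370413808))
105 [253.99 157.33] [253 140   3  36 105]
77 [266.32 178.12] [253 171  28  15  77]
(array([ 0.58194279, -0.03822808,  0.15233115]), np.float64(0.001640428702269448))
```

View pics/m6.png

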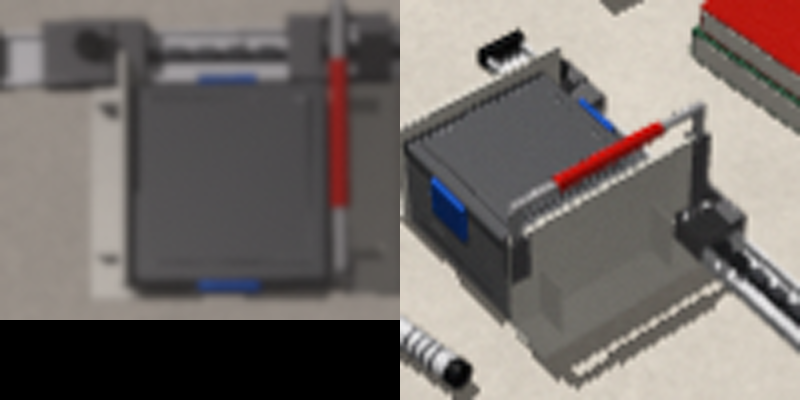

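The picture is clear: the box is square and tight against the end plate. The grip is now 8.0 mm lower than at the start (0.1604 → 0.1523, same method), so the bar is fully down and locked. The divider is about 9 mm from the box. I'll hand it in.

```bash
python3 -c "
from plant import r
print(r.finish_job())"
```

```text
the job is handed in; nothing more can be done
None
```

The box now stands square against the end plate. The divider is locked in the notch behind it, about 9 mm away. I lifted the release bar off its tooth and held it up while sliding the divider about 145 mm. I stopped once the box was firm against the plate. I then eased back 9 mm, let the bar down into the notch, released it and moved the arm clear. Total time was about 18 s.

**Last checks:**
- **Force:** the push reached 13 N at the wrist, of which about 7.5 N was sliding friction.
- **Lock:** the bar went about 7.6 mm below its resting height on the tooth while its spring still pulled down, so nothing blocked the blade. Cameras put the grip 8.0 mm lower than at the start, against 8.5 mm expected.
- **Box and surroundings:** the last close-up showed the box square and touching the end plate. The arm only touched the release bar. I took no final close-up of the torch, bulb, shoehorn or hangers.

**Disagreements:**
- **Grip height:** a first check, with the grip part-hidden, read 0.157 m and was unclear. The clean view settled it at 0.152 m. The cameras read about 2 mm high both before and after.
- **End plate position:** the box met the plate about 5 mm further along than the first pictures suggested.

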